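# Index the jig hub and lock it with its key

### The arm

A 6-joint arm with a two-finger parallel gripper is mounted at the origin on a cart in front of the work surface, level with it; the furniture and walls round the work are solid. World frame = base frame: x ahead of the robot, y to its left, z up, the work surface at z = 0. Lengths are in m, angles in rad, forces in N, time in s.
With the tool pointing down it reaches from about 0.3 to 0.875 m from the base axis. Payload 6.4 kg.
Tool frame: the origin (TCP) lies between the finger pads; the fingertips stand ctrl.tip_extent ahead of it and the grasp point (between the pads) is the TCP (ctrl.tip_extent is the distance from the TCP to the fingertips, in m); z points along the fingers, y is the line along which they close (so a half turn about z gives the same grasp; the last joint's range is limited). The gripper opens to 85 mm and grips with 20 to 120 N. Pads are 22 mm wide; open, the fingers measure 114 mm over their backs; the gripper's body (76 mm by 85 mm) begins 54 mm behind the grasp point. The pads swing forward as they close: fully open they stand 13 mm farther back than shut.
Start: joints at [1.055, 0.181, 1.607, -0, 1.354, -0.206], TCP at [0.175, 0.548, 0.25] pointing down, gripper open.
Joint ranges: [-2.99, 2.99], [-0.89, 2.07], [0.3, 2.58], [-1.14, 4.28], [0, 2.63], [-3.12, 3.12]. Speed limits (rad/s): [2.57, 2.57, 3.01, 3.14, 3.14, 3.14].

### API

Orientations are given as a unit quaternion [w, x, y, z].
In Python, from bench import ctrl gives the robot as it stands.
- The arm moves only by the tool send_rows, never from a script. Its arguments are lists of equal length, an entry for each row: "dr": the turn, a rotation vector about the tool's x, y, z in units of 6 degrees (1.0 is 6 degrees), a list of three; "xyz": the shift along the tool's x, y, z in cm, a list of three; "jaw": the opening in per cent of the stroke, from 0 (shut) to 100 (fully open). In form: {"dr": [[wx, wy, wz], ...], "xyz": [[dx, dy, dz], ...], "jaw": [jaw, ...]}. A call has exactly 8 rows; each row is the pose to reach, as a shift and turn from the pose commanded when the call began, along the tool's axes at that moment; what a row does not reach only later rows make up. A row lasts 1/8 s, in which the tool goes at most 62.5 mm and 10.7 degrees, less where a joint would pass 70% of its speed; a pose out of reach is approached as far as the arm can. A call with a gripper value outside its range is refused whole. The fingers move at their own pace and stop on an object; the grip force is fixed at half the most. Time passes only in rows, so rows that repeat a pose let the fingers close, or fill a call up. It gives the time, the measured TCP pose, the force, the opening and the grip force at its end, in the units of the state.
- ctrl.get_obs(): the state, without advancing time (a new reading comes with each control period).
- ctrl.camera(name): name is "side" or "top"; returns the picture (384x512x3 uint8, red, green, blue); there is no depth.
- ctrl.calibration(name): a dict with "camera_matrix" (3x3 intrinsics, pixels), "world_from_camera" (4x4, takes a point from camera to world coordinates). Camera axes: x right, y up, looking along -z (the intrinsics and any distortion apply to the point x, -y, -z); pixel columns grow to the right and rows downward; lengths in m; the calibration is good to about 2 mm. A picture is of the moment at which its call begins. calibration takes no time and is no camera call.
- ctrl.hand_in(): hands the job in; it is judged then, once.
The state is a dict: "time_s": time; "q": joint angles; "dq": joint speeds; "joint_efforts": joint torques, N m; "eef_pos": TCP position; "eef_rot": TCP orientation; "wrist_force": force on the tool from outside, world axes, zero at the start; "torque": the same for the moment, N m; "opening": opening from 0.0 (shut) to 1.0 (fully open); "grasp_force": force on a finger pad.
Only numpy, scipy, OpenCV 4.12 (cv2) and the standard library are available. Lean on these libraries where they do the work, as an engineer would, in place of code of your own. Each camera call takes 0.05 s, during which the arm holds its last target. There are 200 camera calls.

### The job

Lock the indexing jig: turn its round hub by the spokes until the keyway in the rim faces the steel key in its guide, then slide the key all the way home in the keyway. Leave the key in and let go; do not disturb the other things on the bench.

Things in the scene. Friction and masses are not known exactly. Their poses are not given: they have to be found in the camera images.
- index_jig: Indexing jig fixed to the bench between saw blade and rip fence: plywood base plate 236 x 92 x 12 mm with the round hub at one end and the straight key guide at the other. Origin on the hub's upright turning axis, at bench height. +x points from the axis along the middle of the key guide, away from the hub; z up. The plate reaches from x = -46 to +190 mm, y = +-46 mm.
- index_hub (a joint): Turn angle of the hub about its upright axis, rad, growing counterclockwise seen from above; 0 (or a full turn, 2 pi) when the keyway faces the guide exactly; starts anywhere from 0.7 to 5.6. No stops, turns either way, light friction (0.05 N m), stays where it is left. The hub is a blue painted disc of radius 42 mm, 12.5 to 30 mm above the bench, with one keyway in its rim.
- keyway_mouth (a point): Middle of the keyway's mouth, on the hub's rim 42 mm from the axis, 18 mm above the bench; turns with the hub. The keyway is a radial slot right through the disc's thickness, 14 mm wide and 24 mm deep, with a chamfered mouth 22 mm wide at the rim, and a white paint stripe along either side of it on the top of the disc.
- keyway_bottom (a point): Middle of the keyway's inner end, 18 mm from the hub axis, 18 mm above the bench. Turns with the hub.
- guide_point (a point): Fixed point on the guide's centre line, 42 mm from the hub axis, 18 mm above the bench: where keyway_mouth lies when the hub is lined up. The guide itself is a channel 13 mm wide between two aluminium rails (48 to 108 mm from the axis, 45 mm over their outer faces, tops 26 mm above the bench), bridged by a yellow strap 55 to 85 mm from the axis, its top 31 mm above the bench.
- spoke_left (a point): Point on the spoke at +60 degrees (counterclockwise) from the keyway, 50 mm from the axis, 56 mm above the bench. The three alike spokes are level round bars of 10 mm diameter, centre line 56 mm above the bench, on a dark boss of radius 13 mm (top 68 mm above the bench); each ends in a black ball of 18 mm diameter, 65 mm from the axis. Below them is free down to the disc at 30 mm.
- spoke_back (a point): The same point on the spoke opposite the keyway (180 degrees).
- spoke_right (a point): The same point on the spoke at -60 degrees (clockwise) from the keyway.
- slide_key: Loose key: steel bar 10 mm wide and 12 mm high with a tapered nose, lying on the base plate in the guide (underside 12 mm above the bench), and an upright red push plate at its tail. 106 mm long over all, 0.1 to 0.2 kg, slides with light friction. Origin under the middle of its nose; +x from nose to tail, z up.
- key_nose (a point): Middle of the key's nose, 6 mm above its underside. The key is home when the nose meets keyway_bottom.
- push_face (a point): Middle of the outer face of the key's red push plate (26 mm wide, 10 mm thick, top 52 mm above the bench), the face that looks away from the hub, 106 mm behind the nose and 32 mm above the bench.
- screw_box: Blue carton of screws, 50 x 70 x 42 mm, a bystander. Origin at the centre of its underside.
- tape_measure: Rust-red tape measure, 35 x 73 x 55 mm, a bystander. Origin at the centre of its underside.
- bit_case: Black drill bit case, 48 x 95 x 31 mm, a bystander. Origin at the centre of its underside.
- sanding_block: Cork sanding block, 112 x 64 x 27 mm, a bystander. Origin at the centre of its underside.

How it is judged:
On the way, in this order (a step that is already met when the one before it is completed fails the run):
1. the hub is turned so that its keyway faces the guide (distance between keyway_mouth and guide_point below 0.007 m), for 0.1 s.
2. the key is home in the keyway (distance between key_nose and keyway_bottom below 0.005 m), for 0.2 s.
At the end, for the whole second after the job is handed in: The keyway faces the guide (its mouth within 7 mm of the guide's point), the key lies flat in guide and keyway with its nose within 5 mm of the keyway's inner end, and is at rest (distance between key_nose and keyway_bottom below 0.005 m and distance between keyway_mouth and guide_point below 0.007 m and angle between key_nose's own z axis and vertical below 0.1 rad and linear speed of slide_key below 0.01 m/s); the robot touches nothing.
It fails at once if the screw box is moved more than 30 mm (distance of screw_box from where it was at the start of the episode above 0.03 m).
It fails at once if the tape measure is moved more than 30 mm (distance of tape_measure from where it was at the start of the episode above 0.03 m).
It fails at once if the bit case is moved more than 30 mm (distance of bit_case from where it was at the start of the episode above 0.03 m).
It fails at once if the sanding block is moved more than 30 mm (distance of sanding_block from where it was at the start of the episode above 0.03 m).
It also fails if it takes over 54 s, if anything falls off the work surface, if the arm or the gripper's body presses on something with over 40 N, if the wrist force passes 120 N, or if a joint passes its speed limit or range.

## Working session

There is one attempt and no reset: what is moved stays moved. The work goes in short steps, Python scripts to look and compute and a tool call to move; the robot and the scene stay as the last step left them, time stands still between calls to the robot, and variables do not carry over. Pictures are saved under pics/ and viewed, at most 10 in all, crops included, and the job is handed in when it is done.

Besides the shell and the picture viewer there is one more tool, called after "Call:" as a command line: name --argument value ..., lists and objects as JSON in quotes. send_rows: Moves the arm, as the interface text tells. Its arguments: {"type":"object","properties":{"dr":{"type":"array","items":{"type":"array","items":{"type":"number"}}},"xyz":{"type":"array","items":{"type":"array","items":{"type":"number"}}},"jaw":{"type":"array","items":{"type":"number"}}},"required":["dr","xyz","jaw"]}

```bash
mkdir -p pics
python3 - <<'E'
from bench import ctrl
import cv2,numpy as np
o=ctrl.get_obs();print(o['time_s'],o['eef_pos'],o['eef_rot'],o['opening'],ctrl.tip_extent)
for n in("top","side"):
    cv2.imwrite(f"pics/{n}0.png",ctrl.camera(n)[:,:,::-1]);c=ctrl.calibration(n);print(n,c)
E
```

```text
0.0 [0.17502717 0.54716384 0.24936895] [-3.12731447e-04  1.54302959e-01  9.88023178e-01 -8.35367925e-04] 1.0000661729209288 0.019
top {'camera_matrix': array([[355.51364491,   0.        , 259.06020484],
       [  0.        , 355.51364491, 183.67285964],
       [  0.        ,   0.        ,   1.        ]]), 'world_from_camera': array([[ 0.02100463,  0.99629368, -0.08341285,  0.5042051 ],
       [-0.99936007,  0.01850654, -0.03060967,  0.08898829],
       [-0.02895254,  0.08400242,  0.99604485,  1.06029779],
       [ 0.        ,  0.        ,  0.        ,  1.        ]])}
side {'camera_matrix': array([[367.05836574,   0.        , 252.6534727 ],
       [  0.        , 367.05836574, 190.90142545],
       [  0.        ,   0.        ,   1.        ]]), 'world_from_camera': array([[ 0.94253073,  0.21237926, -0.25793579,  0.36635156],
       [-0.33353706,  0.55250309, -0.76386737, -0.60286687],
       [-0.01971927,  0.80599962,  0.5915875 ,  0.60702661],
       [ 0.        ,  0.        ,  0.        ,  1.        ]])}
```

View pics/top0.png

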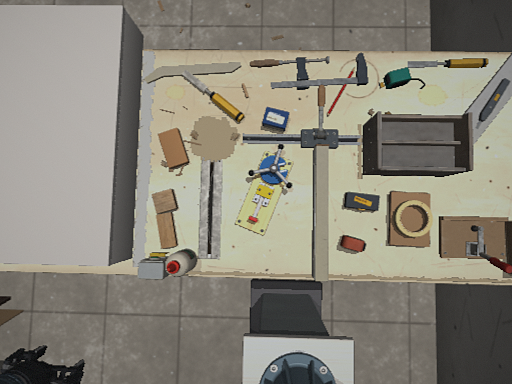

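View pics/side0.png

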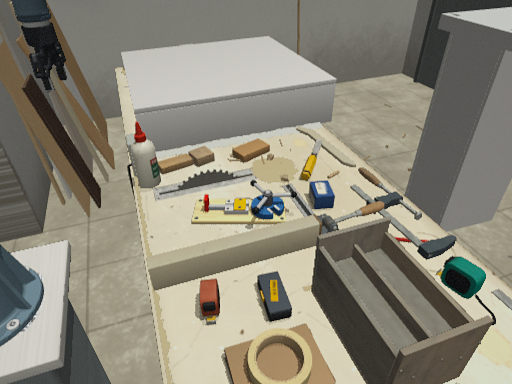

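The top view shows the hub near (274,168) and the red push plate near (252,220). The fence is at column 320 and the blade at column 210. Next I'll measure the hub and guide, and enlarge the crop.

```bash
cat > h.py <<'E'
from bench import ctrl
import cv2,numpy as np
def ray(n,u,v):
    c=ctrl.calibration(n);K=c['camera_matrix'];T=c['world_from_camera']
    d=T[:3,:3]@np.array([(u-K[0,2])/K[0,0],-(v-K[1,2])/K[1,1],-1]);return T[:3,3],d
def at(n,u,v,z):
    o,d=ray(n,u,v);return (o+d*(z-o[2])/d[2])[:2]
def pix(n,p):
    c=ctrl.calibration(n);K=c['camera_matrix'];T=c['world_from_camera']
    q=T[:3,:3].T@(np.array(p)-T[:3,3]);return K[0,2]-K[0,0]*q[0]/q[2],K[1,2]+K[1,1]*q[1]/q[2]
def mask(im,lo,hi,box):
    m=cv2.inRange(cv2.cvtColor(im,cv2.COLOR_RGB2HSV),lo,hi);z=np.zeros_like(m);a,b,c,d=box;z[b:d,a:c]=m[b:d,a:c];return z
def blob(m):
    n,l,s,c=cv2.connectedComponentsWithStats(m);i=1+np.argmax(s[1:,4]);return c[i],s[i]
def rect(n,c,z,half,px=4000,im=None):
    "orthographic top crop on plane z around c"
    h=half;P=np.float32([pix(n,[c[0]+a,c[1]+b,z]) for a,b in((h,h),(h,-h),(-h,-h),(-h,h))])
    w=int(2*h*px);H=cv2.getPerspectiveTransform(P,np.float32([[0,0],[w,0],[w,w],[0,w]]))
    return cv2.warpPerspective(ctrl.camera(n) if im is None else im,H,(w,w),flags=cv2.INTER_CUBIC)
E
python3 - <<'E'
from h import *
im=ctrl.camera("top");B=(225,140,312,240)
for nm,lo,hi,z in(("blue",(95,120,60),(120,255,255),.03),("yellow",(20,150,150),(35,255,255),.031),("red",(0,150,80),(8,255,255),.052)):
    m=mask(im,lo,hi,B)
    if nm=="blue":
        ys,xs=np.nonzero(m);(c,r)=cv2.minEnclosingCircle(np.c_[xs,ys].astype(np.float32));print(nm,c,r,at("top",*c,z))
    b,s=blob(m);print(nm,b,s,at("top",*b,z))
cv2.imwrite("pics/c1.png",cv2.resize(im[140:240,225:325],(600,600),interpolation=cv2.INTER_CUBIC)[:,:,::-1])
s=ctrl.camera("side");cv2.imwrite("pics/c2.png",cv2.resize(s[165:235,180:300],(800,466),interpolation=cv2.INTER_CUBIC)[:,:,::-1])
E
```

```text
blue (273.0922546386719, 169.41571044921875) 14.026083946228027 [0.63296005 0.08059854]
blue [270.85064935 178.18181818] [261 172  21  12 154] [0.60715916 0.0866624 ]
yellow [264.13178295 191.27131783] [256 185  17  14 129] [0.56856477 0.10544232]
red [252.60714286 218.60714286] [249 216   8   6  28] [0.48926962 0.13613071]
```

View pics/c1.png

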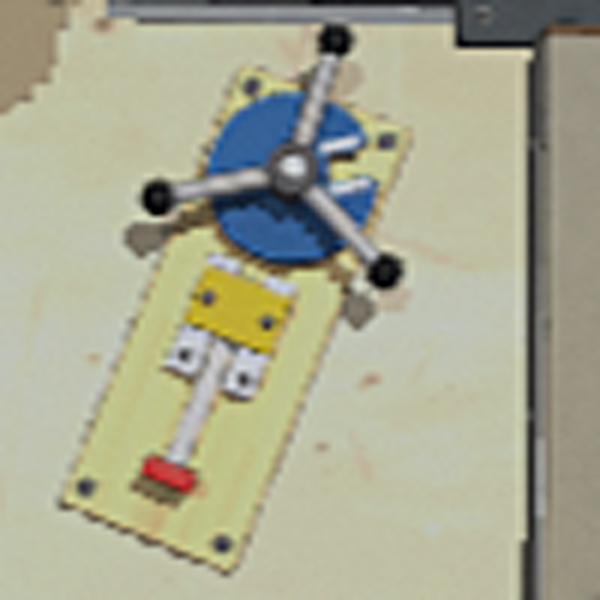

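View pics/c2.png

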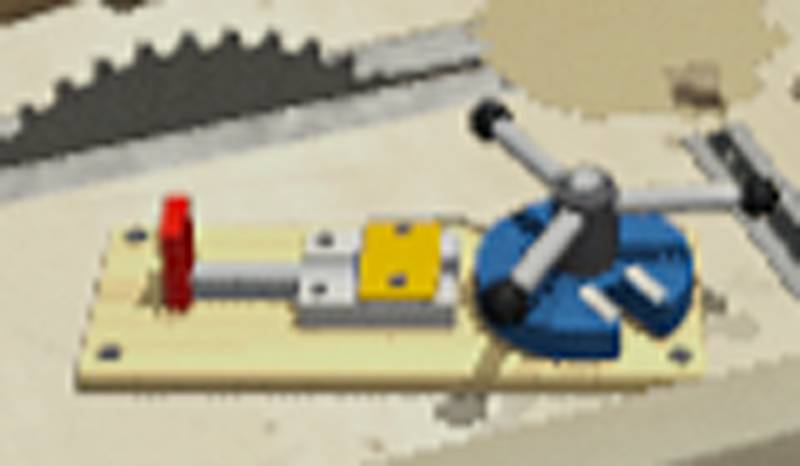

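The top crop shows three ball ends at crop (335,40), (157,197) and (384,272), with the boss at (293,168). The keyway faces right, and plate screws sit at (252,86), (387,141), (86,487) and (222,545). The key's tail is at (168,473).

Run:
```python
from h import *
f=lambda u,v,z:at("top",(u+.5)/6-.5+225,(v+.5)/6-.5+140,z)
b=[f(335,40,.056),f(157,197,.056),f(384,272,.056)];hub=f(293,168,.068)
print("hub",hub,"mean balls",np.mean(b,0),"radii",[np.linalg.norm(x-hub) for x in b])
s=[f(*p,.012) for p in((252,86),(387,141),(86,487),(222,545))]
d=(s[2]+s[3]-s[0]-s[1])/2;L=np.linalg.norm(d);d/=L
print("guide dir",d,np.degrees(np.arctan2(d[1],d[0])),"len",L,"centre",np.mean(s,0),"hub from plate",np.mean(s,0)-d*.072)
c=np.mean(b,0)
a=[np.degrees(np.arctan2(*(x-c)[::-1])) for x in b];print("ball ang",a)
k=np.degrees(np.arctan2(*(c-b[1])[::-1]));print("keyway",k,"hub angle",(k-np.degrees(np.arctan2(d[1],d[0])))%360)
for p in((335,40),(157,197),(384,272)): pass
r=f(168,468,.052);print("red",r,"along",(r-c)@d,"perp",(r-c)@[-d[1],d[0]])
# blade/fence points
for u,v in((316,150),(316,240)):print("fence edge z.06",at("top",u,v,.06),at("top",u,v,0))
for u,v in((211,160),(211,250)):print("blade",at("top",u,v,.04))
# side blade top triangulate
from numpy.linalg import lstsq
for (n1,u1,v1),(n2,u2,v2) in [(("side",(490+.5)*.15+180-.5,(120+.5)*.15+165-.5),("top",225+157/6,140+197/6)),(("side",(758)*.15+180,195*.15+165),("top",280.8,146.7)),(("side",503*.15+180,301*.15+165),("top",289,185.3)),(("side",590*.15+180,180*.15+165),("top",273.8,168))]:
    o1,d1=ray(n1,u1,v1);o2,d2=ray(n2,u2,v2)
    t=lstsq(np.c_[d1,-d2],o2-o1,rcond=None)[0];print("tri",(o1+d1*t[0]+o2+d2*t[1])/2,np.linalg.norm(o1+d1*t[0]-o2-d2*t[1]))
```

```text
hub [0.63341043 0.08008904] mean balls [0.63434521 0.08050595] radii [np.float64(0.06607818778531929), np.float64(0.0654783998017894), np.float64(0.0643292778425594)]
guide dir [-0.93239357  0.36144463] 158.81105750331304 len 0.214465632221792 centre [0.56817728 0.10577134] hub from plate [0.63530962 0.07974733]
ball ang [np.float64(-17.29983323214342), np.float64(102.68945040964786), np.float64(-137.33322630106406)]
keyway -77.31054959035215 hub angle 123.8783929063348
red [0.49214734 0.13626296] along 0.15273745654735338 perp -0.000590815829459572
fence edge z.06 [ 0.68672883 -0.03968277] [ 0.69767699 -0.04740074]
fence edge z.06 [ 0.43409038 -0.04160601] [ 0.42988475 -0.04943933]
blade [0.65614698 0.26164192]
blade [0.39759729 0.25325566]
tri [0.61932838 0.14282738 0.0561517 ] 0.0010477800067530808
tri [0.69677573 0.05955134 0.0552213 ] 0.0025114213094660797
tri [0.58635951 0.03474077 0.05518091] 0.0021197658148698604
tri [0.63504859 0.07825003 0.06547695] 0.0051088371789688855
```

```bash
cat >> h.py <<'E'
from scipy.spatial.transform import Rotation as R
HUB=np.array([.6345,.0803]);G=158.8
def pose(x,y,z,psi):
    "tool down, tool x at world angle psi deg"
    c,s=np.cos(np.radians(psi)),np.sin(np.radians(psi))
    return np.array([x,y,z]),R.from_matrix(np.array([[c,s,0],[s,-c,0],[0,0,-1]]))
def hubpose(r,th,z):
    return pose(*(HUB+r*np.array([np.cos(np.radians(th)),np.sin(np.radians(th))])),z,th)
def plan(poses,start):
    p0,r0=start
    for p,r in poses:print("xyz",np.round(r0.inv().apply(p-p0)*100,2),"dr",np.round((r0.inv()*r).as_rotvec(degrees=True)/6,2))
def now():
    o=ctrl.get_obs();q=o['eef_rot'];return o['eef_pos'],R.from_quat([q[1],q[2],q[3],q[0]])
E
python3 - <<'E'
from h import *
a=pose(.32,.12,.30,125);b=hubpose(.042,102.7,.17)
plan([a,b],now());print();plan([b],a);print()
print("down");plan([hubpose(.042,102.7,.052)],b);print()
plan([hubpose(.042,102.7-31/8*k,.052) for k in range(1,9)],hubpose(.042,102.7,.052))
E
```

```text
xyz [-26.83 -36.29  -5.  ] dr [-0.01  0.    6.21]
xyz [-55.86 -26.85   7.99] dr [-0.01  0.    9.92]

xyz [-17.41  25.08  13.  ] dr [0.   0.   3.72]

down
xyz [ 0.   0.  11.8] dr [0. 0. 0.]

xyz [-0.01  0.28  0.  ] dr [0.   0.   0.65]
xyz [-0.04  0.57  0.  ] dr [0.   0.   1.29]
xyz [-0.09  0.85  0.  ] dr [0.   0.   1.94]
xyz [-0.15  1.12  0.  ] dr [0.   0.   2.58]
xyz [-0.24  1.39  0.  ] dr [0.   0.   3.23]
xyz [-0.34  1.66  0.  ] dr [0.   0.   3.87]
xyz [-0.46  1.91  0.  ] dr [0.   0.   4.52]
xyz [-0.6   2.16  0.  ] dr [0.   0.   5.17]
```

Call:
send_rows --dr '[[0,0,0.8],[0,0,1.6],[0,0,2.4],[0,0,3.2],[0,0,4],[0,0,4.8],[0,0,5.6],[0,0,6.2]]' --xyz '[[-3.4,-4.5,-2],[-6.7,-9.1,-4],[-10.1,-13.6,-5],[-13.4,-18.1,-5],[-16.8,-22.7,-5],[-20.1,-27.2,-5],[-23.5,-31.8,-5],[-26.8,-36.3,-5]]' --jaw '[50,50,50,50,50,50,50,50]'

```text
time_s: 1.2
eef_pos: [0.32, 0.1186, 0.3005]
eef_rot: [0.001, 0.462, 0.887, 0.0]
wrist_force: [1.3, 0.3, -1.0]
opening: 0.501
grasp_force: 0.0
```

Call:
send_rows --dr '[[0,0,0.5],[0,0,1],[0,0,1.5],[0,0,2],[0,0,2.7],[0,0,3.2],[0,0,3.7],[0,0,3.7]]' --xyz '[[-2.5,3.6,1],[-5,7.2,3],[-7.5,10.8,5],[-10,14.3,8],[-12.5,18,10],[-15,21.5,12],[-17.4,25.1,13],[-17.4,25.1,13]]' --jaw '[50,50,50,50,50,50,50,50]'

```text
time_s: 2.2
eef_pos: [0.6263, 0.1215, 0.1676]
eef_rot: [-0.001, 0.624, 0.781, -0.001]
wrist_force: [-0.9, -0.0, -0.3]
opening: 0.504
grasp_force: 0.0
```

Run:
```python
from h import *
p,r=now();print(p,ctrl.get_obs()['opening']);plan([hubpose(.042,102.7,.052)],now())
```

```text
[0.62633261 0.12145729 0.16760959] 0.5036962669855148
xyz [-0.   -0.07 11.56] dr [-0.03 -0.01  0.01]
```

Call:
send_rows --dr '[[0,0,0],[0,0,0],[0,0,0],[0,0,0],[0,0,0],[0,0,0],[0,0,0],[0,0,0]]' --xyz '[[0,0,2],[0,0,4],[0,0,6],[0,0,8],[0,0,10],[0,0,11.5],[0,0,11.5],[0,0,11.5]]' --jaw '[50,50,50,50,50,50,50,50]'

```text
time_s: 3.2
eef_pos: [0.6258, 0.1219, 0.0558]
eef_rot: [0.0, 0.624, 0.782, 0.0]
wrist_force: [-0.3, 0.2, 0.3]
opening: 0.501
grasp_force: 0.0
```

Call:
send_rows --dr '[[0,0,0],[0,0,0],[0,0,0],[0,0,0],[0,0,0],[0,0,0],[0,0,0],[0,0,0]]' --xyz '[[0,0,0],[0,0,0],[0,0,0],[0,0,0],[0,0,0],[0,0,0],[0,0,0],[0,0,0]]' --jaw '[22,22,22,22,22,22,22,22]'

```text
time_s: 4.2
eef_pos: [0.6253, 0.1219, 0.0553]
eef_rot: [-0.0, 0.624, 0.782, -0.0]
wrist_force: [-0.6, -0.7, -0.1]
opening: 0.219
grasp_force: 0.0
```

Run:
```python
from h import *
p,r=now();print(p,ctrl.get_obs()['opening'],ctrl.get_obs()['wrist_force'])
im=ctrl.camera("top");s=ctrl.camera("side")
a=cv2.resize(im[130:240,225:325],(400,440),interpolation=cv2.INTER_CUBIC);b=cv2.resize(s[135:245,190:290],(400,440),interpolation=cv2.INTER_CUBIC)
cv2.imwrite("pics/d1.png",np.hstack([a,b])[:,:,::-1])
```

```text
[0.62525865 0.12191072 0.0552599 ] 0.21884299724772416 [-0.61990011 -0.65784681 -0.09314481]
```

View pics/d1.png

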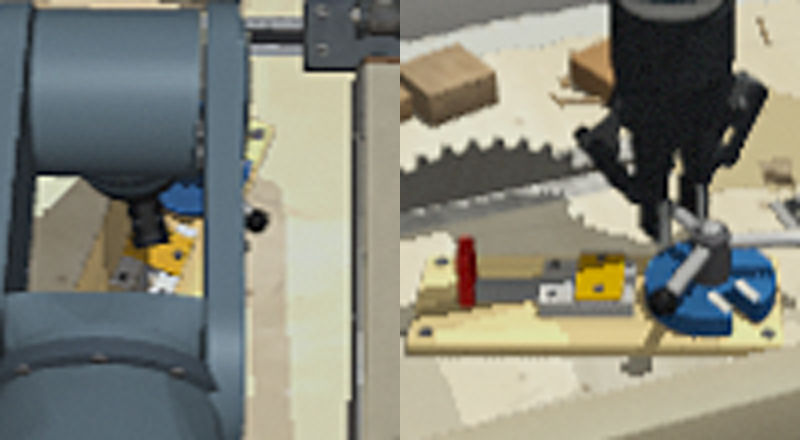

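In the side half, the fingers straddle the back spoke at about (685,220). Now I'll turn the hub clockwise.

Call:
send_rows --dr '[[0,0,0.65],[0,0,1.29],[0,0,1.94],[0,0,2.58],[0,0,3.23],[0,0,3.87],[0,0,4.52],[0,0,5.17]]' --xyz '[[-0.01,0.28,0.1],[-0.04,0.57,0.2],[-0.09,0.85,0.2],[-0.15,1.12,0.2],[-0.24,1.39,0.2],[-0.34,1.66,0.2],[-0.46,1.91,0.2],[-0.6,2.16,0.2]]' --jaw '[22,22,22,22,22,22,22,22]'

```text
time_s: 5.3
eef_pos: [0.6473, 0.1208, 0.0531]
eef_rot: [-0.0, 0.811, 0.586, -0.0]
wrist_force: [-1.6, 0.4, 0.6]
opening: 0.222
grasp_force: 0.6
```

Call:
send_rows --dr '[[0,0,0.65],[0,0,1.29],[0,0,1.94],[0,0,2.58],[0,0,3.23],[0,0,3.87],[0,0,4.52],[0,0,5.17]]' --xyz '[[-0.01,0.28,0],[-0.04,0.57,0],[-0.09,0.85,0],[-0.15,1.12,0],[-0.24,1.39,0],[-0.34,1.66,0],[-0.46,1.91,0],[-0.6,2.16,0]]' --jaw '[22,22,22,22,22,22,22,22]'

```text
time_s: 6.3
eef_pos: [0.6659, 0.1085, 0.0531]
eef_rot: [-0.0, 0.938, 0.348, -0.0]
wrist_force: [-1.6, 0.2, -0.4]
opening: 0.218
grasp_force: 0.6
```

Call:
send_rows --dr '[[0,0,0.65],[0,0,1.29],[0,0,1.94],[0,0,2.58],[0,0,3.23],[0,0,3.87],[0,0,4.52],[0,0,5.17]]' --xyz '[[-0.01,0.28,0],[-0.04,0.57,0],[-0.09,0.85,0],[-0.15,1.12,0],[-0.24,1.39,0],[-0.34,1.66,0],[-0.46,1.91,0],[-0.6,2.16,0]]' --jaw '[22,22,22,22,22,22,22,22]'

```text
time_s: 7.3
eef_pos: [0.6756, 0.0884, 0.0531]
eef_rot: [-0.0, 0.996, 0.084, -0.0]
wrist_force: [-0.6, 1.1, 0.6]
opening: 0.222
grasp_force: 0.6
```

Run:
```python
from h import *
p,r=now();print(p,p[:2]-HUB,r.as_matrix()[:,0]);plan([hubpose(.042,G-180,.052)],now())
```

```text
[0.67561509 0.08844656 0.05311184] [0.04111509 0.00814656] [ 9.85788682e-01  1.67988956e-01 -6.20752709e-04]
xyz [-0.58  2.27  0.11] dr [-0.    0.01  5.15]
```

Now the last arc. After it, I'll close on the spoke to centre it, open, and lift.

Call:
send_rows --dr '[[0,0,0.65],[0,0,1.29],[0,0,1.94],[0,0,2.58],[0,0,3.23],[0,0,3.87],[0,0,4.52],[0,0,5.15]]' --xyz '[[-0.01,0.29,0],[-0.04,0.59,0],[-0.09,0.88,0],[-0.15,1.17,0],[-0.24,1.45,0],[-0.34,1.73,0],[-0.45,2.0,0],[-0.58,2.27,0]]' --jaw '[22,22,22,22,22,22,22,22]'

```text
time_s: 8.3
eef_pos: [0.6737, 0.0652, 0.0531]
eef_rot: [-0.0, 0.983, -0.184, -0.0]
wrist_force: [-0.4, 1.6, 0.1]
opening: 0.217
grasp_force: 0.6
```

Call:
send_rows --dr '[[0,0,0],[0,0,0],[0,0,0],[0,0,0],[0,0,0],[0,0,0],[0,0,0],[0,0,0]]' --xyz '[[0,0,0],[0,0,0],[0,0,0],[0,0,0],[0,0,0],[0,0,0],[0,0,0],[0,0,0]]' --jaw '[10,10,10,10,10,30,50,50]'

```text
time_s: 9.3
eef_pos: [0.674, 0.0647, 0.0532]
eef_rot: [0.0, 0.983, -0.183, -0.0]
wrist_force: [-1.1, 0.9, -0.0]
opening: 0.502
grasp_force: 0.0
```

Call:
send_rows --dr '[[0,0,0],[0,0,0],[0,0,0],[0,0,0],[0,0,0],[0,0,0],[0,0,0],[0,0,0]]' --xyz '[[0,0,-1],[0,0,-3],[0,0,-6],[0,0,-10],[0,0,-14],[0,0,-18],[0,0,-20],[0,0,-20]]' --jaw '[50,50,50,50,50,50,50,50]'

```text
time_s: 10.3
eef_pos: [0.6749, 0.0648, 0.2558]
eef_rot: [-0.0, 0.983, -0.183, 0.002]
wrist_force: [0.2, -0.6, -0.5]
opening: 0.497
grasp_force: 0.0
```

Run:
```python
from h import *
p,r=now();print(p)
# above, behind the push plate: tool y across guide -> psi=G or G-180; fingers shut
u=np.array([np.cos(np.radians(G)),np.sin(np.radians(G))])
for psi in(G,G-180):
  plan([pose(*(HUB+.20*u),.25,psi)],now())
```

```text
[0.67492617 0.06479597 0.25578455]
xyz [-2.433e+01 -2.000e-02  4.800e-01] dr [ 6.000e-02 -2.000e-02 -2.998e+01]
xyz [-2.433e+01 -2.000e-02  4.800e-01] dr [-0.01 -0.04  0.02]
```

Call:
send_rows --dr '[[0,0,0],[0,0,0],[0,0,0],[0,0,0],[0,0,0],[0,0,0],[0,0,0],[0,0,0]]' --xyz '[[-4,0,0],[-8,0,0],[-12,0,0],[-16,0,0],[-20,0,0],[-23,0,0],[-24.3,0,0.5],[-24.3,0,0.5]]' --jaw '[50,30,10,0,0,0,0,0]'

```text
time_s: 11.3
eef_pos: [0.4465, 0.1524, 0.2469]
eef_rot: [0.0, 0.983, -0.183, -0.001]
wrist_force: [0.4, -1.2, -0.2]
opening: 0.002
grasp_force: 0.0
```

Run:
```python
from h import *
p,r=now();print(p)
im=ctrl.camera("top");s=ctrl.camera("side")
a=cv2.resize(im[130:240,225:325],(400,440),interpolation=cv2.INTER_CUBIC);b=cv2.resize(s[155:245,180:300],(400,300),interpolation=cv2.INTER_CUBIC)
b=np.vstack([b,np.zeros((140,400,3),np.uint8)])
cv2.imwrite("pics/e1.png",np.hstack([a,b])[:,:,::-1])
u=np.array([np.cos(np.radians(G)),np.sin(np.radians(G))])
plan([pose(*(HUB+.19*u),.042,G-180)],now())
```

```text
[0.44653004 0.15238323 0.24692879]
xyz [ 0.99 -0.07 20.58] dr [0.   0.   0.01]
```

View pics/e1.png

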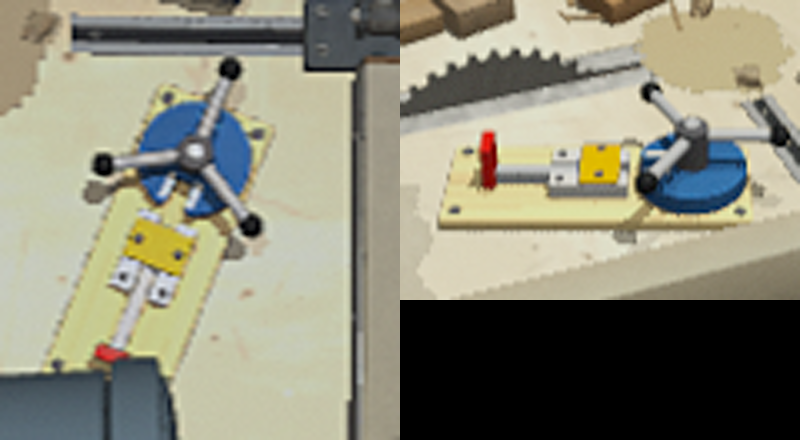

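The keyway mouth at crop (179,191) now lies on the guide line toward the strap at (160,247), so it is aligned. I'll come down behind the red plate and push.

Call:
send_rows --dr '[[0,0,0],[0,0,0],[0,0,0],[0,0,0],[0,0,0],[0,0,0],[0,0,0],[0,0,0]]' --xyz '[[0,0,4],[0,0,8],[0,0,12],[0,0,15],[0.4,0,18],[0.7,-0.1,20],[1,-0.1,20.5],[1,-0.1,20.5]]' --jaw '[0,0,0,0,0,0,0,0]'

```text
time_s: 12.4
eef_pos: [0.4578, 0.1493, 0.0433]
eef_rot: [0.0, 0.983, -0.184, 0.0]
wrist_force: [2.0, 0.4, 0.3]
opening: -0.001
grasp_force: 0.0
```

Call:
send_rows --dr '[[0,0,0],[0,0,0],[0,0,0],[0,0,0],[0,0,0],[0,0,0],[0,0,0],[0,0,0]]' --xyz '[[0.5,0,0],[1,0,0],[1.5,0,0],[2,0,0],[2.3,0,0],[2.6,0,0],[2.8,0,0],[3,0,0]]' --jaw '[0,0,0,0,0,0,0,0]'

```text
time_s: 13.4
eef_pos: [0.485, 0.1388, 0.0432]
eef_rot: [0.0, 0.983, -0.183, -0.0]
wrist_force: [-0.4, -0.7, 0.3]
opening: -0.0
grasp_force: 0.3
```

Run:
```python
from h import *
p,r=now();u=np.array([np.cos(np.radians(G)),np.sin(np.radians(G))])
print((p[:2]-HUB)@u,(p[:2]-HUB)@[-u[1],u[0]],p)
s=ctrl.camera("side")
cv2.imwrite("pics/f1.png",cv2.resize(s[155:245,180:300],(800,600),interpolation=cv2.INTER_CUBIC)[:,:,::-1])
```

```text
0.16054959113088413 -0.0005041740526621902 [0.48499812 0.13882873 0.04320114]
```

View pics/f1.png

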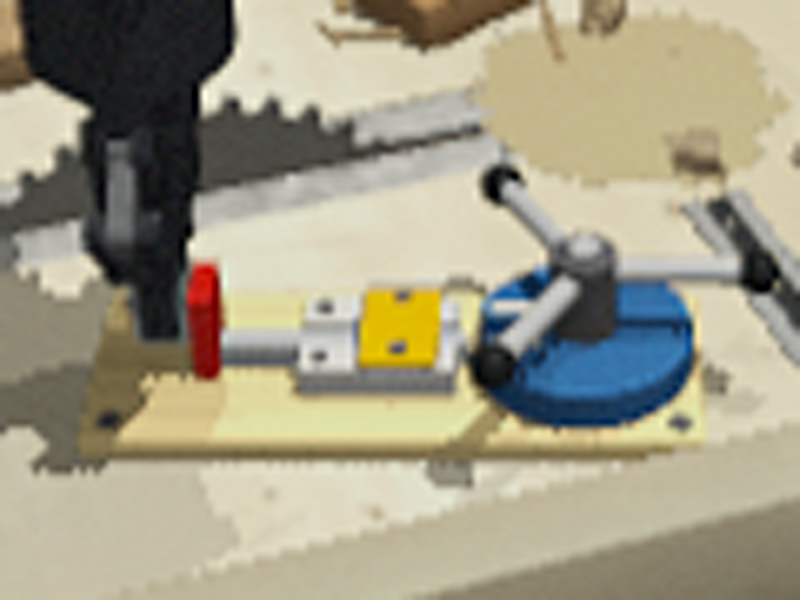

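The finger is against the red plate at (190,320), and the key has started to slide. I'll keep pushing gently.

Call:
send_rows --dr '[[0,0,0],[0,0,0],[0,0,0],[0,0,0],[0,0,0],[0,0,0],[0,0,0],[0,0,0]]' --xyz '[[0.25,0,0],[0.5,0,0],[0.7,0,0],[0.9,0,0],[1.1,0,0],[1.3,0,0],[1.4,0,0],[1.5,0,0]]' --jaw '[0,0,0,0,0,0,0,0]'

```text
time_s: 14.45
eef_pos: [0.499, 0.1335, 0.0433]
eef_rot: [-0.0, 0.983, -0.183, -0.0]
wrist_force: [-0.7, 0.3, 1.1]
opening: -0.005
grasp_force: 0.5
```

Call:
send_rows --dr '[[0,0,0],[0,0,0],[0,0,0],[0,0,0],[0,0,0],[0,0,0],[0,0,0],[0,0,0]]' --xyz '[[0.15,0,0],[0.3,0,0],[0.4,0,0],[0.5,0,0],[0.6,0,0],[0.7,0,0],[0.75,0,0],[0.8,0,0]]' --jaw '[0,0,0,0,0,0,0,0]'

```text
time_s: 15.45
eef_pos: [0.5065, 0.1306, 0.0433]
eef_rot: [0.0, 0.983, -0.183, -0.0]
wrist_force: [-1.2, 0.3, 1.3]
opening: -0.001
grasp_force: 0.5
```

Run:
```python
from h import *
p,r=now();u=np.array([np.cos(np.radians(G)),np.sin(np.radians(G))]);o=ctrl.get_obs()
print((p[:2]-HUB)@u,(p[:2]-HUB)@[-u[1],u[0]],o['wrist_force'])
m=mask(ctrl.camera("side"),(0,150,80),(8,255,255),(195,175,260,235));print(blob(m))
```

```text
0.1375385782622085 -0.0005771799783884923 [-1.19701138  0.28379902  1.29926725]
(array([219.2238806 , 202.65671642]), array([217, 195,   5,  17,  67], dtype=int32))
```

Call:
send_rows --dr '[[0,0,0],[0,0,0],[0,0,0],[0,0,0],[0,0,0],[0,0,0],[0,0,0],[0,0,0]]' --xyz '[[0.1,0,0],[0.15,0,0],[0.2,0,0],[0.25,0,0],[0.3,0,0],[0.3,0,0],[0.3,0,0],[0.3,0,0]]' --jaw '[0,0,0,0,0,0,0,0]'

```text
time_s: 16.5
eef_pos: [0.5085, 0.1298, 0.0431]
eef_rot: [0.0, 0.983, -0.183, -0.001]
wrist_force: [-5.1, 2.3, 3.7]
opening: -0.002
grasp_force: 2.6
```

Run:
```python
from h import *
p,r=now();u=np.array([np.cos(np.radians(G)),np.sin(np.radians(G))]);o=ctrl.get_obs()
print((p[:2]-HUB)@u,o['wrist_force'])
s=ctrl.camera("side");print(blob(mask(s,(0,150,80),(8,255,255),(195,175,260,235))))
cv2.imwrite("pics/g1.png",cv2.resize(s[155:245,180:300],(800,600),interpolation=cv2.INTER_CUBIC)[:,:,::-1])
```

```text
0.13537524884946409 [-5.1425762   2.31182045  3.72492198]
(array([220.20588235, 202.29411765]), array([218, 195,   5,  17,  68], dtype=int32))
```

View pics/g1.png

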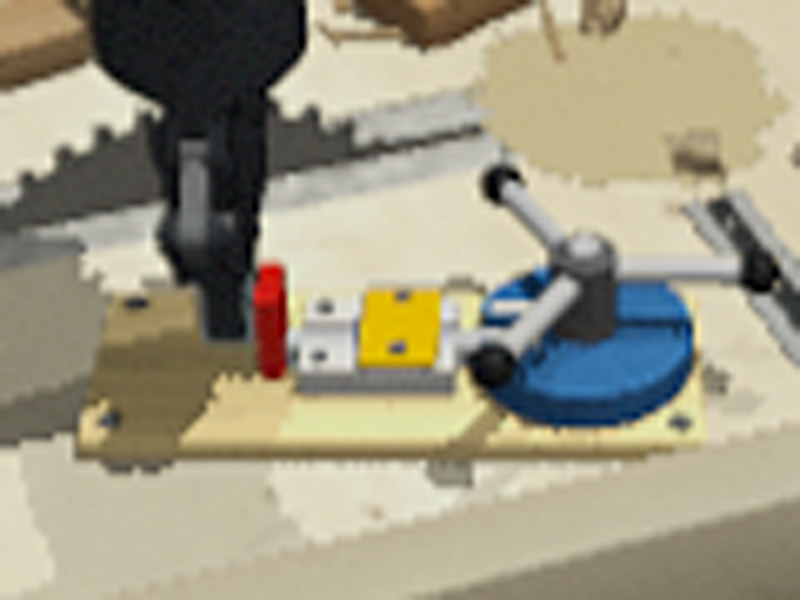

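The key's plate at (270,320) now stands about 6 mm short of the rails, and the contact force has risen to about 6 N. That fits the expected home position. One firmer nudge will confirm it.

Call:
send_rows --dr '[[0,0,0],[0,0,0],[0,0,0],[0,0,0],[0,0,0],[0,0,0],[0,0,0],[0,0,0]]' --xyz '[[0.05,0,0],[0.1,0,0],[0.15,0,0],[0.2,0,0],[0.2,0,0],[0.2,0,0],[0.2,0,0],[0.2,0,0]]' --jaw '[0,0,0,0,0,0,0,0]'

```text
time_s: 17.55
eef_pos: [0.5085, 0.1297, 0.0429]
eef_rot: [0.0, 0.983, -0.183, -0.003]
wrist_force: [-10.3, 4.6, 8.4]
opening: 0.007
grasp_force: 5.8
```

It has stalled, so the key is home. Backing off and lifting.

Call:
send_rows --dr '[[0,0,0],[0,0,0],[0,0,0],[0,0,0],[0,0,0],[0,0,0],[0,0,0],[0,0,0]]' --xyz '[[-0.5,0,0],[-1.5,0,0],[-2.5,0,0],[-3,0,-1],[-4,0,-5],[-5,0,-10],[-6,0,-15],[-6,0,-20]]' --jaw '[0,0,0,0,0,0,0,0]'

```text
time_s: 18.55
eef_pos: [0.4543, 0.1507, 0.2457]
eef_rot: [-0.0, 0.983, -0.183, 0.001]
wrist_force: [1.4, -0.1, 0.1]
opening: 0.002
grasp_force: 0.0
```

Run:
```python
from h import *
print(ctrl.get_obs()['eef_pos'])
im=ctrl.camera("top");s=ctrl.camera("side");print(blob(mask(s,(0,150,80),(8,255,255),(195,175,260,235))))
cv2.imwrite("pics/k1.png",np.hstack([cv2.resize(im[140:230,225:305],(400,450),interpolation=cv2.INTER_CUBIC),cv2.resize(s[155:245,200:280],(400,450),interpolation=cv2.INTER_CUBIC)])[:,:,::-1])
```

```text
[0.45428647 0.15067119 0.24567492]
(array([220.40625 , 202.765625]), array([218, 195,   5,  17,  64], dtype=int32))
```

View pics/k1.png

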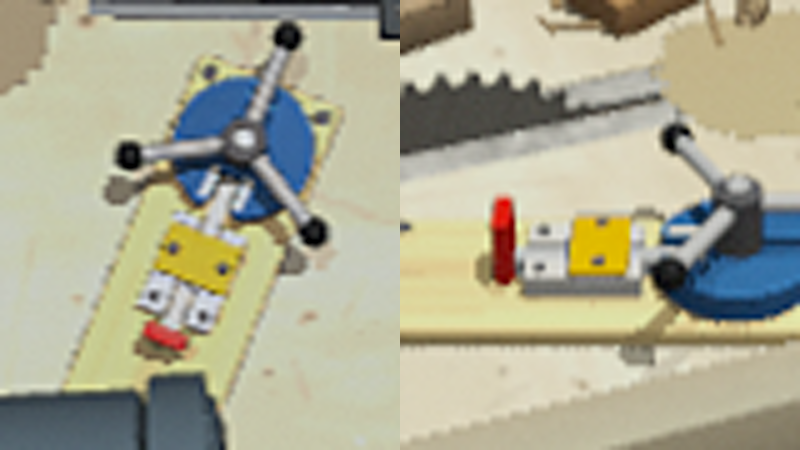

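The top half shows the key between the white stripes at (222,200) and the red plate at (166,335). I'll check the plate's distance from the axis, then hand in.

Run:
```python
from h import *
im=ctrl.camera("top");b,_=blob(mask(im,(0,150,80),(8,255,255),(225,190,300,215)))
d=np.linalg.norm(at("top",*b,.048)-HUB);print(d)
if .114<d<.125: print(ctrl.hand_in())
```

```text
0.11990473059718741
the job is handed in; nothing more can be done
None
```

I turned the hub until its keyway faced the guide, slid the key in until it stalled at its expected home position, backed the arm clear, and handed the job in at about 18.7 s; no verdict came back.

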